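# Uncap the mate cup and hold the bombilla over it

## Task

Lift the loose wooden cap off the white mate cup on the oak shelf and seat it, plug down, in the empty steel cap stand on the counter. Then take the bombilla out of its wooden block, carry it over the shelf's raised front panel, and finish still holding it upright above the middle of the open cup, its lower end about 1.5 cm above the rim, steady and without ever touching the cup with it, so that I can fill the cup before it goes in. Leave the cup and everything else where they stand and the panel up.

Things in the scene. Friction and masses are not known exactly. Their poses are not given: they have to be found in the camera images.
- shelf: (Plain sizes are in mm.) Low oak shelf, fixed, 150 deep (x), 500 wide (y); origin at counter level under its middle; its board is 40 above the counter, with 70 high end boards at y = +-243 and a 16 high rail along the rear (+x). Cup, tin and sugar bowl stand on it in a row along y, about 150 apart, in any order; the tin, the tallest, reaches 152 above the counter.
- panel (a joint): Hinge of the shelf's front panel, an oak board 12 thick, 496 wide, along the shelf's robot-side long edge. 0 = upright, grows as its top tips towards the robot (rad); it starts 0 to 0.12 and friction keeps it where it is left.
- panel_top (a point): Middle of the top edge of the front panel, about 107 mm above the counter.
- cup: White ceramic mate cup, pear-shaped, loose, 85 high, largest diameter 88, rim outer diameter 80, mouth 68 wide, about 0.35 kg; origin at the centre of its underside, z up. Stands on the shelf, capped at the start.
- cup_mouth (a point): Centre of the cup's mouth, at the level of the rim (85 above the cup's origin, 125 above the counter).
- cap: Loose dark wooden cap of the cup, about 60 g: disc of diameter 76, 8 thick, with a plug of diameter 62 reaching 12 below the disc (tapered foot) and an upright round knob, diameter 24, from 8 to 36 above the origin. Origin at the centre of the disc's underside, which rests on the rim; z up along the knob.
- cap_stand: Steel cap stand, a squat open round cup fixed to the counter: outer diameter 84, inner diameter 68, 35 high, inner depth 29; origin at the centre of its underside. The cap's plug goes inside with 3 mm to spare all round and the disc rests on its rim.
- stand_rim (a point): Centre of the cap stand's mouth at rim level (35 above the counter); the seated cap's origin lies here.
- block: Brown wooden block fixed to the counter, 75 x 75 x 60 high, origin at the centre of its underside; one upright hole of diameter 23.5, 45 deep, in its middle holds the bombilla.
- bombilla: Steel mate straw, loose, about 60 g, 167 long, standing upright in the block with its lower end 15 above the counter. Origin at the centre of its lower end, z up along it. Filter bulb diameter 22 from 0 to 38, tapering to 10 at 48; plain round stem diameter 10 from 48 to 149 with a thin 15 mm brass band at 75 to 80; flat mouthpiece 14 x 7 from 149 to 167.
- tin: Plain metal tin canister with a darker round lid, loose, diameter 90, 112 high, on the shelf; origin at the centre of its underside. Leave alone.
- sugar_bowl: Clear glass sugar bowl with glass lid and ball knob, one piece, loose, diameter 92, 97 high, on the shelf; origin at the centre of its underside. Leave alone.
- mug: Terracotta mug, loose, diameter 82, 90 high, handle at its +y side, on the counter in front of the shelf; origin at the centre of its underside. Leave alone.
- spoon: Large spoon with a wooden handle, lying on the counter left of the shelf. Leave alone.
- soap: Clear bottle, diameter 60, 160 high, on the counter at the right; origin at the centre of its underside. Leave alone.
- thermos: Short cylindrical steel thermos with a black lid, diameter 84, 155 high, on the counter right of the shelf; origin at the centre of its underside. Leave alone.
- saucer: White saucer, diameter 130, 15 high, on the counter left of the shelf. Leave alone.
There are look-alikes about, which are no part of the job. Leave any orange, red or yellow look-alike of the block alone.

How it is judged:
By the outcome, as a careful person would: the job done as asked, in the order asked, and still so for the second after the job is handed in, while the arm keeps its last pose, push and grip.
It also fails if it takes over 61 s, if anything falls off the work surface, if the arm or the gripper's body presses on something with over 40 N, if the wrist force passes 120 N, or if a joint passes its speed limit or range.

## Robot

A 6-joint arm with a two-finger parallel gripper is mounted at the origin on the work surface. World frame = base frame: x ahead of the robot, y to its left, z up, the work surface at z = 0. Lengths are in m, angles in degrees, forces in N, time in s.
With the tool pointing down it reaches from about 0.35 to 0.875 m from the base axis. Payload 4.2 kg.
Tool frame: the origin (TCP) lies on the centre line of the jaws, within the pads' length; the fingertips stand 25 mm ahead of it and the grasp point (between the pads) lies 6 mm ahead of it; z points along the fingers, y is the line along which they close (so a half turn about z gives the same grasp; the last joint's range is limited). The gripper opens to 87 mm and grips with 3 to 60 N. Pads are 19 mm wide; open, the fingers measure 117 mm over their backs; the gripper's body (75 mm by 190 mm) begins 51 mm behind the grasp point.
Start: joints at [89.072, 22.042, 0.453, 0, -68.411, -14.817], TCP at [0.17, 0.602, 0.248] pointing down, gripper open.
Joint ranges: [-179.83, 179.83], [-69.29, 118.12], [-61.27, 80.66], [-181.25, 117.63], [-171.15, -9.14], [-177.46, 177.46]. Speed limits (degrees/s): [159.86, 159.86, 180, 180, 180, 180].

## Interface

Orientations are given as a 3x3 rotation matrix whose columns are the frame's x, y, z axes.
In Python, from station import r gives the robot as it stands.
- The arm moves only by the tool move_arm, never from a script. Its argument "series" is a list of rows, each an object with "grip": the opening, from 0 (shut) to 1 (fully open); "xyz": the shift along the tool's x, y, z in mm, a list of three; "angular": the turn, a rotation vector about the tool's x, y, z in rad, a list of three. A call has 1 to 10 rows; each row is the pose to reach, as a shift and turn from the pose commanded when the call began, along the tool's axes at that moment; what a row does not reach only later rows make up. A row lasts 1/10 s, in which the tool goes at most 50 mm and 8.59 degrees, less where a joint would pass 70% of its speed; a pose out of reach is approached as far as the arm can. A call with a gripper value outside its range is refused whole. The fingers move at their own pace and stop on an object; the grip force is fixed at half the most. Time passes only in rows, so rows that repeat a pose let the fingers close. It gives the time, the measured TCP pose, the force, the opening and the grip force at its end, in the units of the state.
- r.sense(): the state, without advancing time (a new reading comes with each control period).
- r.capture(name): name is "side" or "top"; returns a dict with "img" (420x560x3 uint8, red, green, blue), "camera_matrix" (3x3 intrinsics, pixels), "rvec" (rotation vector, rad) and "tvec" (3), from world to camera coordinates, as OpenCV has them. Camera axes: x right, y down, z forward; pixel columns grow to the right and rows downward; lengths in m; the calibration is good to about 2 mm. A picture is of the moment at which its call begins. There is no depth.
- r.finish_job(): hands the job in; it is judged then, once.
The state is a dict: "time_s": time; "joints": joint angles; "joint_velocities": joint speeds; "effort": joint torques, N m; "tcp_pos": TCP position; "ee_rot": TCP orientation; "wrist_force": force on the tool from outside, world axes, zero at the start; "moment": the same for the moment, N m; "gripper_width": opening from 0.0 (shut) to 1.0 (fully open); "gripper_force": force on a finger pad.
Only numpy, scipy, OpenCV 4.12 (cv2) and the standard library are available. Lean on these libraries where they do the work, as an engineer would, in place of code of your own. Each camera call takes 0.05 s, during which the arm holds its last target. There are 200 camera calls.

## Working session

There is one attempt and no reset: what is moved stays moved. The work goes in short steps, Python scripts to look and compute and a tool call to move; the robot and the scene stay as the last step left them, time stands still between calls to the robot, and variables do not carry over. Pictures are saved under pics/ and viewed, at most 10 in all, crops included, and the job is handed in when it is done.

Besides the shell and the picture viewer there is one more tool, called after ">>>" as name(argument=value, ...), one argument or row to a line, values as JSON. move_arm: Moves the arm, as the interface text tells. Its arguments: {"type":"object","properties":{"series":{"type":"array"}},"required":["series"]}

```bash
mkdir -p pics; cat > h.py <<'E'
import numpy as np, cv2
from station import r
def snap(n,f):
    c=r.capture(n); cv2.imwrite('pics/'+f,c['img'][:,:,::-1]); np.savez(n+'.npz',K=c['camera_matrix'],rv=c['rvec'],t=c['tvec'],img=c['img']); return c
def cam(n):
    c=np.load(n+'.npz'); R=cv2.Rodrigues(c['rv'])[0]; return c['K'],R,c['t'].reshape(3),c
def atz(n,u,v,z):
    K,R,t,_=cam(n); d=R.T@np.linalg.inv(K)@[u,v,1]; o=-R.T@t; return o+d*(z-o[2])/d[2]
def proj(n,p):
    K,R,t,c=cam(n); return cv2.projectPoints(np.array([p],float),c['rv'],c['t'],K,None)[0].ravel()
def crop(n,f,x0,y0,w,h,s):
    im=cam(n)[3]['img'][y0:y0+h,x0:x0+w,::-1]; cv2.imwrite('pics/'+f,cv2.resize(im,None,fx=s,fy=s,interpolation=cv2.INTER_CUBIC))
E
python3 - <<'E'
from h import *
for n in('side','top'):
    snap(n,n+'0.png');K,R,t,_=cam(n);print(n,-R.T@t,R[2],K[0,0])
s=r.sense();print(s['tcp_pos'],s['ee_rot'],s['gripper_width'],s['time_s'])
a=cv2.imread('pics/side0.png');b=cv2.imread('pics/top0.png')
E
```

```text
side [ 0.1608868  -1.07810453  1.15359637] [ 0.21483916  0.69353257 -0.68764577] 533.2006579710569
top [ 0.40576257 -0.01786086  1.45834837] [ 0.08291945 -0.0171745  -0.99640825] 442.94663331601015
[0.16943288 0.60108283 0.24657868] [[ 9.62450309e-01 -2.71457600e-01 -4.17671280e-04]
 [-2.71457893e-01 -9.62448361e-01 -1.94014792e-03]
 [ 1.24680859e-04  1.98067613e-03 -9.99998031e-01]] 1.0030764760905329 0.1
```

View pics/side0.png

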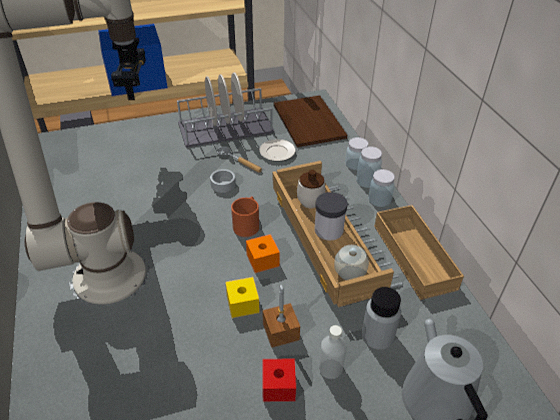

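View pics/top0.png

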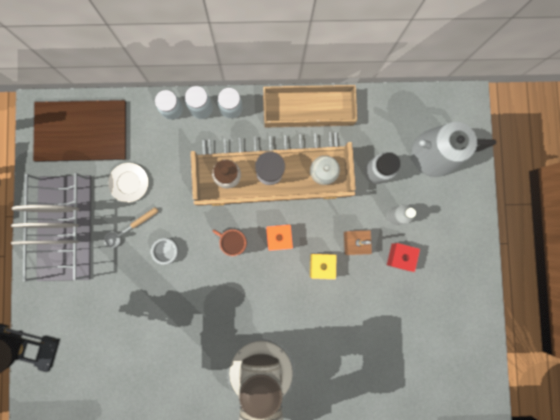

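The side view shows the capped cup at (311,182), the tin at (331,215) and the bowl at (352,262). The stand is at (222,181), and the brown block with the bombilla is at (282,320). In the top view the cup is at (227,172), the stand at (164,251) and the brown block at (359,242). The other blocks are orange (279,237), yellow (323,266) and red (404,257); only the brown one fits, as it holds the straw. I'll confirm in an enlarged crop.

```bash
python3 - <<'E'
from h import *
T=cam('top')[3]['img'][:,:,::-1];S=cam('side')[3]['img'][:,:,::-1]
def c(im,x,y,w=66,h=50,s=6):return cv2.resize(im[y:y+h,x:x+w],None,fx=s,fy=s,interpolation=cv2.INTER_CUBIC)
# 400x300 tiles
boxes=[(T,194,147),(T,132,226),(T,329,216),(S,278,160),(S,190,157),(S,250,280)]
t=[c(i,x,y,66,60,4) for i,x,y in boxes]
cv2.imwrite('pics/c1.png',np.vstack([np.hstack(t[:3]),np.hstack(t[3:])]))
E
```

```text
(no output)
```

View pics/c1.png

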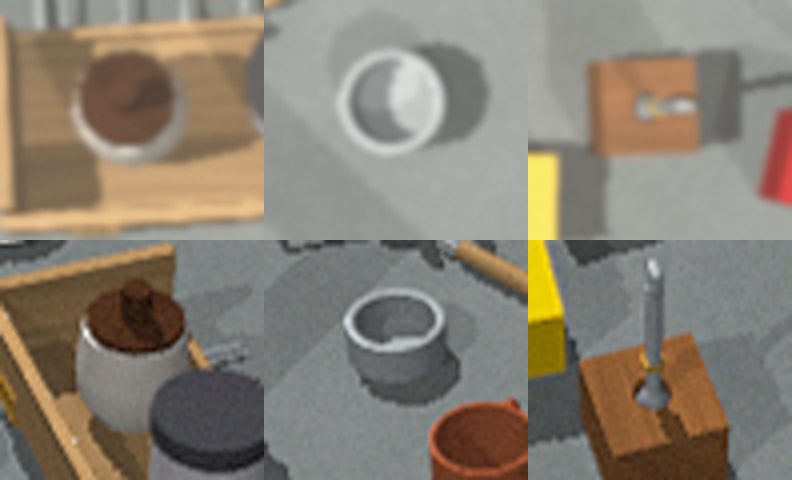

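The crop confirms the brown block holds the bombilla with its brass band, the stand is empty, and the cup is capped.

```bash
cat >> h.py <<'E'
def tri(a,b):
    P=[]
    for n in('top','side'):
        K,R,t,_=cam(n);P.append(K@np.c_[R,t])
    X=cv2.triangulatePoints(P[0],P[1],np.array(a,float),np.array(b,float)).ravel();return X[:3]/X[3]
E
python3 - <<'E'
from h import *
np.set_printoptions(precision=4,suppress=True)
f=lambda b,x,y:(b[0]+(x+.5)/4-.5,b[1]+(y+.5)/4-.5)
for nm,a,b,z in [('disc',f((194,147),125,98),f((278,160),133,78),.133),
 ('stand',f((132,226),128,102),f((190,157),131,77),.035),
 ('band',f((329,216),128,103),f((250,280),125,120),.0925),
 ('tip',f((329,216),164,105),f((250,280),126,21),.182)]:
    print(nm,tri(a,b),atz('top',*a,z)[:2],atz('side',*b,z)[:2])
print('knobtop side',atz('side',*f((278,160),137,48),.161))
for n,p in(('top',(194,201)),('top',(354,194)),):print(atz(n,*p,.107))
E
```

```text
disc [0.6315 0.0903 0.1323] [0.6333 0.0898] [0.6298 0.0896]
stand [0.3968 0.2963 0.0397] [0.397  0.2973] [0.3977 0.3021]
band [ 0.4093 -0.3205  0.0928] [ 0.4114 -0.3211] [ 0.408 -0.32 ]
tip [ 0.4073 -0.3243  0.1925] [ 0.4089 -0.3272] [ 0.4089 -0.3158]
knobtop side [0.6317 0.0901 0.161 ]
[0.5476 0.1878 0.107 ]
[ 0.5572 -0.3038  0.107 ]
```

>>> move_arm(
  series=[
    {"grip":0.7,"xyz":[40,25,0],"angular":[0,0,0]},
    {"grip":0.7,"xyz":[80,50,0],"angular":[0,0,-0.05]},
    {"grip":0.7,"xyz":[120,75,0],"angular":[0,0,-0.1]},
    {"grip":0.7,"xyz":[160,100,0],"angular":[0,0,-0.15]},
    {"grip":0.7,"xyz":[200,126,0],"angular":[0,0,-0.2]},
    {"grip":0.7,"xyz":[240,151,0],"angular":[0,0,-0.25]},
    {"grip":0.7,"xyz":[280,176,0],"angular":[0,0,-0.2748]},
    {"grip":0.7,"xyz":[320,202,0],"angular":[0,0,-0.2748]},
    {"grip":0.7,"xyz":[360,227,0],"angular":[0,0,-0.2748]},
    {"grip":0.7,"xyz":[400,252,0],"angular":[0,0,-0.2748]},
  ],
)

```text
time_s: 1.1
tcp_pos: [0.487, 0.2487, 0.2473]
ee_rot: [[1.0, 0.0, -0.0], [0.0, -1.0, -0.0], [-0.0, 0.0, -1.0]]
wrist_force: [0.9, 0.2, -0.0]
gripper_width: 0.7
gripper_force: 0.0
```

>>> move_arm(
  series=[
    {"grip":0.6,"xyz":[36,40,0],"angular":[0,0,0]},
    {"grip":0.6,"xyz":[72,80,0],"angular":[0,0,0]},
    {"grip":0.6,"xyz":[108,120,0],"angular":[0,0,0]},
    {"grip":0.6,"xyz":[145,160,0],"angular":[0,0,0]},
    {"grip":0.6,"xyz":[145,160,20],"angular":[0,0,0]},
    {"grip":0.6,"xyz":[145,160,40],"angular":[0,0,0]},
    {"grip":0.6,"xyz":[145,160,50],"angular":[0,0,0]},
    {"grip":0.6,"xyz":[145,160,50],"angular":[0,0,0]},
  ],
)

```text
time_s: 1.9
tcp_pos: [0.63, 0.0902, 0.1954]
ee_rot: [[1.0, -0.0, -0.004], [-0.0, -1.0, -0.001], [-0.004, 0.001, -1.0]]
wrist_force: [0.4, 0.2, 0.1]
gripper_width: 0.601
gripper_force: 0.0
```

```bash
python3 - <<'E'
from h import *
snap('side','s1.png');snap('top','t1.png')
T=cam('top')[3]['img'][:,:,::-1];S=cam('side')[3]['img'][:,:,::-1]
c=lambda im,x,y:cv2.resize(im[y:y+100,x:x+80],None,fx=5,fy=5,interpolation=cv2.INTER_CUBIC)
cv2.imwrite('pics/c2.png',np.hstack([c(T,190,110),c(S,270,110)]))
p=r.sense()['tcp_pos'];print(p)
for n in('top','side'):print(proj(n,[p[0],p[1],p[2]-.025]),proj(n,[.6315,.09,.161]))
E
```

```text
[0.63133186 0.09096204 0.1981709 ]
[223.32856694 169.48828136] [224.01512431 170.13088101]
[311.85945808 168.26292256] [311.8159679  171.66673859]
```

View pics/c2.png

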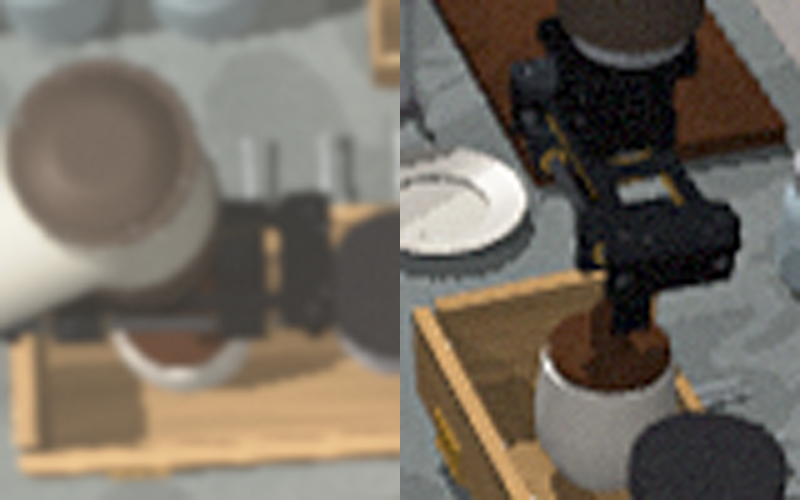

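Fingers straddle the knob, with the gripper centred on it at about crop (625,320). I'll go down and close.

>>> move_arm(
  series=[
    {"grip":0.6,"xyz":[0,0,12],"angular":[0,0,0]},
    {"grip":0.6,"xyz":[0,0,24],"angular":[0,0,0]},
    {"grip":0.6,"xyz":[0,0,36],"angular":[0,0,0]},
    {"grip":0.6,"xyz":[0,0,36],"angular":[0,0,0]},
    {"grip":0.2,"xyz":[0,0,36],"angular":[0,0,0]},
    {"grip":0.1,"xyz":[0,0,36],"angular":[0,0,0]},
    {"grip":0.1,"xyz":[0,0,36],"angular":[0,0,0]},
    {"grip":0.1,"xyz":[0,0,36],"angular":[0,0,0]},
    {"grip":0.1,"xyz":[0,0,36],"angular":[0,0,0]},
    {"grip":0.1,"xyz":[0,0,36],"angular":[0,0,0]},
  ],
)

```text
time_s: 3.0
tcp_pos: [0.6313, 0.0905, 0.1618]
ee_rot: [[1.0, -0.0, 0.0], [-0.0, -1.0, 0.0], [0.0, -0.0, -1.0]]
wrist_force: [0.5, 0.6, -0.1]
gripper_width: 0.266
gripper_force: 30.0
```

>>> move_arm(
  series=[
    {"grip":0.1,"xyz":[0,0,-6],"angular":[0,0,0]},
    {"grip":0.1,"xyz":[0,0,-14],"angular":[0,0,0]},
    {"grip":0.1,"xyz":[0,0,-24],"angular":[0,0,0]},
    {"grip":0.1,"xyz":[0,0,-36],"angular":[0,0,0]},
    {"grip":0.1,"xyz":[0,0,-50],"angular":[0,0,0]},
    {"grip":0.1,"xyz":[0,0,-64],"angular":[0,0,0]},
    {"grip":0.1,"xyz":[0,0,-76],"angular":[0,0,0]},
    {"grip":0.1,"xyz":[0,0,-80],"angular":[0,0,0]},
    {"grip":0.1,"xyz":[0,0,-80],"angular":[0,0,0]},
  ],
)

```text
time_s: 3.9
tcp_pos: [0.6314, 0.0906, 0.2426]
ee_rot: [[1.0, 0.0, 0.002], [0.0, -1.0, 0.001], [0.002, -0.001, -1.0]]
wrist_force: [0.0, -0.2, -0.6]
gripper_width: 0.268
gripper_force: 30.0
```

```bash
python3 - <<'E'
from h import *
snap('side','s2.png');print(r.sense()['tcp_pos'],r.sense()['wrist_force'],r.sense()['gripper_width'])
snap('top','t2.png')
T=cam('top')[3]['img'][:,:,::-1];S=cam('side')[3]['img'][:,:,::-1]
c=lambda im,x,y:cv2.resize(im[y:y+100,x:x+80],None,fx=5,fy=5,interpolation=cv2.INTER_CUBIC)
cv2.imwrite('pics/c3.png',np.hstack([c(T,190,130),c(S,270,110)]))
E
```

```text
[0.63102912 0.09049294 0.24161111] [-0.46778736  0.27912153 -1.05482296] 0.26564265957613553
```

View pics/c3.png

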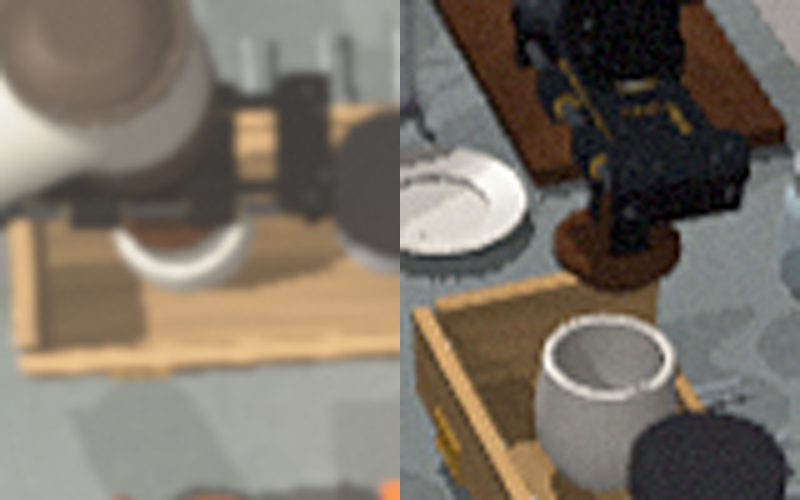

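The cap is held level and the cup is open; its rim centre is at crop (608,357) on the right. Next I carry the cap to the stand.

>>> move_arm(
  series=[
    {"grip":0.1,"xyz":[-12,-10,0],"angular":[0,0,0]},
    {"grip":0.1,"xyz":[-38,-34,0],"angular":[0,0,0]},
    {"grip":0.1,"xyz":[-68,-60,0],"angular":[0,0,0]},
    {"grip":0.1,"xyz":[-98,-87,0],"angular":[0,0,0]},
    {"grip":0.1,"xyz":[-128,-114,0],"angular":[0,0,0]},
    {"grip":0.1,"xyz":[-158,-140,0],"angular":[0,0,0]},
    {"grip":0.1,"xyz":[-188,-167,0],"angular":[0,0,0]},
    {"grip":0.1,"xyz":[-214,-190,0],"angular":[0,0,0]},
    {"grip":0.1,"xyz":[-230,-204,0],"angular":[0,0,0]},
    {"grip":0.1,"xyz":[-234,-208,0],"angular":[0,0,0]},
  ],
)

```text
time_s: 5.0
tcp_pos: [0.3949, 0.2994, 0.2413]
ee_rot: [[1.0, 0.003, -0.001], [0.003, -1.0, -0.0], [-0.001, 0.0, -1.0]]
wrist_force: [0.8, -0.6, -0.9]
gripper_width: 0.268
gripper_force: 30.0
```

>>> move_arm(
  series=[
    {"grip":0.1,"xyz":[0,0,15],"angular":[0,0,0]},
    {"grip":0.1,"xyz":[0,0,40],"angular":[0,0,0]},
    {"grip":0.1,"xyz":[0,0,65],"angular":[0,0,0]},
    {"grip":0.1,"xyz":[0,0,90],"angular":[0,0,0]},
    {"grip":0.1,"xyz":[0,0,110],"angular":[0,0,0]},
    {"grip":0.1,"xyz":[0,0,125],"angular":[0,0,0]},
    {"grip":0.1,"xyz":[0,0,130],"angular":[0,0,0]},
    {"grip":0.1,"xyz":[0,0,130],"angular":[0,0,0]},
    {"grip":0.1,"xyz":[0,0,130],"angular":[0,0,0]},
  ],
)

```text
time_s: 5.9
tcp_pos: [0.3976, 0.2987, 0.1122]
ee_rot: [[1.0, 0.0, 0.001], [0.0, -1.0, 0.001], [0.001, -0.001, -1.0]]
wrist_force: [-0.2, 0.4, -0.0]
gripper_width: 0.264
gripper_force: 30.0
```

```bash
python3 - <<'E'
from h import *
print(atz('side',270+209/5-.5,110+357.5/5-.5,.125))
snap('side','s3.png');print(r.sense()['tcp_pos'],r.sense()['wrist_force'])
snap('top','t3.png')
T=cam('top')[3]['img'][:,:,::-1];S=cam('side')[3]['img'][:,:,::-1]
c=lambda im,x,y:cv2.resize(im[y:y+75,x:x+50],None,fx=8,fy=8,interpolation=cv2.INTER_CUBIC)
cv2.imwrite('pics/c4.png',np.hstack([c(T,140,215),c(S,198,135)]))
E
```

```text
[0.63173708 0.08993888 0.125     ]
[0.3976457  0.29888963 0.11242838] [-0.42964223 -0.19543276 -0.95130758]
```

View pics/c4.png

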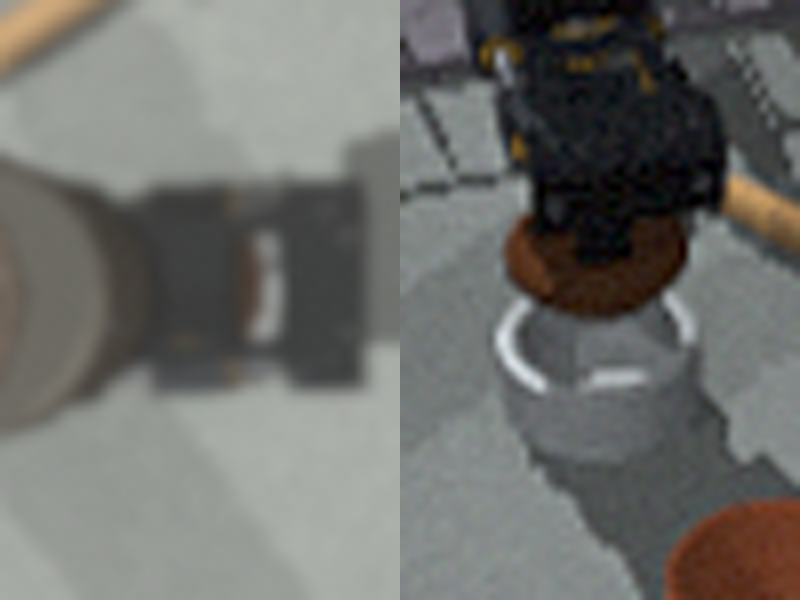

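```bash
python3 - <<'E'
from h import *
a=np.linspace(0,6.283,200)
def ext(n,p,rad):
    c=np.array([proj(n,[p[0]+rad*np.cos(t),p[1]+rad*np.sin(t),p[2]]) for t in a]);return c.min(0).round(1),c.max(0).round(1)
print('disc meas 210.8 233.8 bot 174.3',ext('side',(.3976,.2989,.0755),.038))
for y in(.297,.299,.302):print('rim meas 209.6 234.7 168.6-183.7',y,ext('side',(.397,y,.035),.042))
print('rimtop meas',132+74.5/4-.5,132+182.5/4-.5,226+48.5/4-.5,226+156.5/4-.5,ext('top',(.397,.299,.035),.042))
# before-lift tile: cap disc on side
print('cup rim meas',270+140.5/5-.5,270+277.5/5-.5,110+315.5/5-.5,110+400.5/5-.5,ext('side',(.6315,.09,.125),.04))
E
```

```text
disc meas 210.8 233.8 bot 174.3 (array([210.1, 159.8]), array([233.4, 174.1]))
rim meas 209.6 234.7 168.6-183.7 0.297 (array([209.8, 169. ]), array([235.1, 184.9]))
rim meas 209.6 234.7 168.6-183.7 0.299 (array([209.7, 168.7]), array([235. , 184.6]))
rim meas 209.6 234.7 168.6-183.7 0.302 (array([209.5, 168.1]), array([234.8, 184. ]))
rimtop meas 150.125 177.125 237.625 264.625 (array([149.9, 237.9]), array([176.3, 264.4]))
cup rim meas 297.6 325.0 172.6 189.6 (array([298. , 172.8]), array([324.4, 189.5]))
```

>>> move_arm(
  series=[
    {"grip":0.1,"xyz":[-1.5,-0.5,8],"angular":[0,0,0]},
    {"grip":0.1,"xyz":[-1.5,-0.5,18],"angular":[0,0,0]},
    {"grip":0.1,"xyz":[-1.5,-0.5,26],"angular":[0,0,0]},
    {"grip":0.1,"xyz":[-1.5,-0.5,29],"angular":[0,0,0]},
    {"grip":0.1,"xyz":[-1.5,-0.5,32],"angular":[0,0,0]},
    {"grip":0.1,"xyz":[-1.5,-0.5,35],"angular":[0,0,0]},
    {"grip":0.1,"xyz":[-1.5,-0.5,35],"angular":[0,0,0]},
  ],
)

```text
time_s: 6.7
tcp_pos: [0.3956, 0.2988, 0.0762]
ee_rot: [[1.0, -0.0, -0.0], [-0.0, -1.0, -0.001], [-0.0, 0.001, -1.0]]
wrist_force: [-0.6, -0.1, -0.9]
gripper_width: 0.268
gripper_force: 30.0
```

No contact force, so the plug is 8 mm inside. I'll seat it and release.

>>> move_arm(
  series=[
    {"grip":0.1,"xyz":[0,0,2],"angular":[0,0,0]},
    {"grip":0.1,"xyz":[0,0,4],"angular":[0,0,0]},
    {"grip":0.1,"xyz":[0,0,4],"angular":[0,0,0]},
  ],
)

```text
time_s: 7.0
tcp_pos: [0.3956, 0.2988, 0.0724]
ee_rot: [[1.0, -0.0, -0.0], [-0.0, -1.0, -0.0], [-0.0, 0.0, -1.0]]
wrist_force: [0.5, 0.3, -1.4]
gripper_width: 0.266
gripper_force: 30.0
```

>>> move_arm(
  series=[
    {"grip":0.4,"xyz":[0,0,0],"angular":[0,0,0]},
    {"grip":0.6,"xyz":[0,0,0],"angular":[0,0,0]},
    {"grip":0.6,"xyz":[0,0,0],"angular":[0,0,0]},
    {"grip":0.6,"xyz":[0,0,0],"angular":[0,0,0]},
    {"grip":0.6,"xyz":[0,0,-10],"angular":[0,0,0]},
    {"grip":0.6,"xyz":[0,0,-40],"angular":[0,0,0]},
    {"grip":0.6,"xyz":[0,0,-80],"angular":[0,0,0]},
    {"grip":0.6,"xyz":[0,0,-120],"angular":[0,0,0]},
    {"grip":0.6,"xyz":[0,0,-160],"angular":[0,0,0]},
    {"grip":0.6,"xyz":[0,0,-178],"angular":[0,0,0]},
  ],
)

```text
time_s: 8.0
tcp_pos: [0.3968, 0.2999, 0.2558]
ee_rot: [[1.0, 0.001, 0.006], [0.001, -1.0, 0.006], [0.006, -0.006, -1.0]]
wrist_force: [-0.8, 0.1, -0.0]
gripper_width: 0.594
gripper_force: 0.0
```

>>> move_arm(
  series=[
    {"grip":0.6,"xyz":[0,15,0],"angular":[0,0,0]},
    {"grip":0.6,"xyz":[0,50,0],"angular":[0,0,0]},
    {"grip":0.6,"xyz":[0,90,0],"angular":[0,0,0]},
    {"grip":0.6,"xyz":[2,130,0],"angular":[0,0,0]},
    {"grip":0.6,"xyz":[4,170,0],"angular":[0,0,0]},
    {"grip":0.6,"xyz":[6,210,0],"angular":[0,0,0]},
    {"grip":0.6,"xyz":[8,250,0],"angular":[0,0,0]},
    {"grip":0.6,"xyz":[10,290,0],"angular":[0,0,0]},
    {"grip":0.6,"xyz":[12,330,0],"angular":[0,0,0]},
    {"grip":0.6,"xyz":[14,370,0],"angular":[0,0,0]},
  ],
)

```text
time_s: 9.0
tcp_pos: [0.408, -0.0732, 0.2497]
ee_rot: [[1.0, -0.0, -0.002], [-0.0, -1.0, 0.0], [-0.002, -0.0, -1.0]]
wrist_force: [1.1, 0.2, -0.4]
gripper_width: 0.598
gripper_force: 0.0
```

>>> move_arm(
  series=[
    {"grip":0.6,"xyz":[0,40,0],"angular":[0,0,0]},
    {"grip":0.6,"xyz":[0,80,0],"angular":[0,0,0]},
    {"grip":0.6,"xyz":[0,120,0],"angular":[0,0,0]},
    {"grip":0.6,"xyz":[0,160,0],"angular":[0,0,0]},
    {"grip":0.6,"xyz":[0,200,0],"angular":[0,0,0]},
    {"grip":0.6,"xyz":[0,230,0],"angular":[0,0,0]},
    {"grip":0.6,"xyz":[0,245,0],"angular":[0,0,0]},
    {"grip":0.6,"xyz":[0,250,10],"angular":[0,0,0]},
    {"grip":0.6,"xyz":[0,250,20],"angular":[0,0,0]},
    {"grip":0.6,"xyz":[0,250,20],"angular":[0,0,0]},
  ],
)

```text
time_s: 10.0
tcp_pos: [0.4082, -0.3194, 0.2281]
ee_rot: [[1.0, 0.001, -0.004], [0.001, -1.0, 0.003], [-0.004, -0.003, -1.0]]
wrist_force: [0.3, 0.0, -0.2]
gripper_width: 0.602
gripper_force: 0.0
```

```bash
python3 - <<'E'
from h import *
snap('side','s4.png');p=r.sense()['tcp_pos'];print(p)
snap('top','t4.png')
S=cam('side')[3]['img'][:,:,::-1]
T=cam('top')[3]['img'][:,:,::-1]
c=lambda im,x,y,w,h,s:cv2.resize(im[y:y+h,x:x+w],None,fx=s,fy=s,interpolation=cv2.INTER_CUBIC)
cv2.imwrite('pics/c5.png',np.hstack([c(S,245,250,80,100,5),np.vstack([c(S,195,155,80,50,5),c(T,130,225,80,50,5)])]))
for z in(.2,.182,.0925):print(z,proj('side',[p[0],p[1],z]),proj('top',[.41,-.321,z]))
E
```

```text
[ 0.40892324 -0.31969219  0.22928554]
0.2 [281.70075431 281.13689985] [368.95028061 241.48017043]
0.182 [281.61267931 286.10702773] [367.45401601 241.54039431]
0.0925 [281.19948289 309.42396325] [360.59742573 241.81636854]
```

View pics/c5.png

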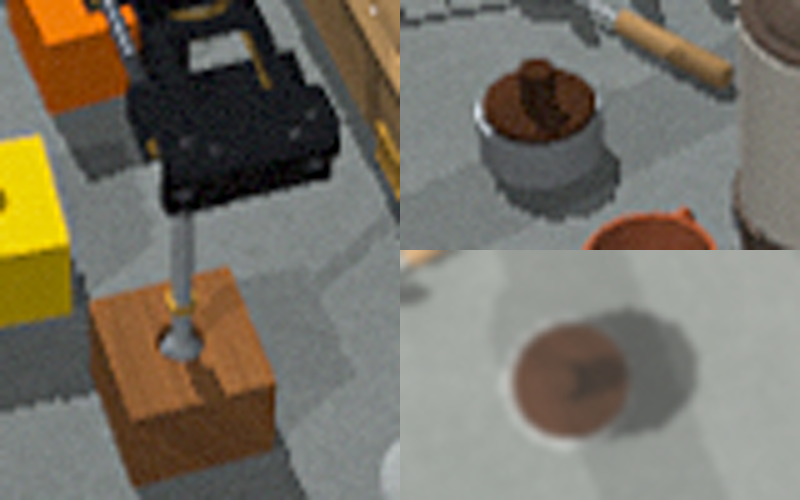

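The side crop shows the cap seated in the stand, disc on the rim at (538,105). The bombilla stem at (183,260) lines up under the gripper. I'll go down and grip.

>>> move_arm(
  series=[
    {"grip":0.6,"xyz":[1,1,10],"angular":[0,0,0]},
    {"grip":0.6,"xyz":[1,1,30],"angular":[0,0,0]},
    {"grip":0.6,"xyz":[1,1,50],"angular":[0,0,0]},
    {"grip":0.6,"xyz":[1,1,68],"angular":[0,0,0]},
    {"grip":0.6,"xyz":[1,1,78],"angular":[0,0,0]},
    {"grip":0.6,"xyz":[1,1,82],"angular":[0,0,0]},
    {"grip":0.6,"xyz":[1,1,82],"angular":[0,0,0]},
  ],
)

```text
time_s: 10.8
tcp_pos: [0.4108, -0.3219, 0.1484]
ee_rot: [[1.0, 0.001, -0.0], [0.001, -1.0, -0.0], [-0.0, 0.0, -1.0]]
wrist_force: [0.0, -0.6, -0.5]
gripper_width: 0.599
gripper_force: 0.0
```

>>> move_arm(
  series=[
    {"grip":0.25,"xyz":[0,0,0],"angular":[0,0,0]},
    {"grip":0.15,"xyz":[0,0,0],"angular":[0,0,0]},
    {"grip":0.0,"xyz":[0,0,0],"angular":[0,0,0]},
    {"grip":0.0,"xyz":[0,0,0],"angular":[0,0,0]},
    {"grip":0.0,"xyz":[0,0,0],"angular":[0,0,0]},
    {"grip":0.0,"xyz":[0,0,0],"angular":[0,0,0]},
    {"grip":0.0,"xyz":[0,0,0],"angular":[0,0,0]},
    {"grip":0.0,"xyz":[0,0,0],"angular":[0,0,0]},
  ],
)

```text
time_s: 11.6
tcp_pos: [0.4108, -0.3221, 0.1487]
ee_rot: [[1.0, 0.0, 0.0], [0.0, -1.0, -0.0], [0.0, 0.0, -1.0]]
wrist_force: [0.5, 0.4, 0.7]
gripper_width: 0.147
gripper_force: 30.0
```

The grip stopped at 12.8 mm rather than about 10, so the pads are probably touching the mouthpiece. I'll regrip slightly lower.

>>> move_arm(
  series=[
    {"grip":0.3,"xyz":[0,0,0],"angular":[0,0,0]},
    {"grip":0.3,"xyz":[0,0,0],"angular":[0,0,0]},
    {"grip":0.3,"xyz":[0,0,3],"angular":[0,0,0]},
    {"grip":0.3,"xyz":[0,0,5],"angular":[0,0,0]},
    {"grip":0.3,"xyz":[0,0,5],"angular":[0,0,0]},
    {"grip":0.0,"xyz":[0,0,5],"angular":[0,0,0]},
    {"grip":0.0,"xyz":[0,0,5],"angular":[0,0,0]},
    {"grip":0.0,"xyz":[0,0,5],"angular":[0,0,0]},
    {"grip":0.0,"xyz":[0,0,5],"angular":[0,0,0]},
    {"grip":0.0,"xyz":[0,0,5],"angular":[0,0,0]},
  ],
)

```text
time_s: 12.6
tcp_pos: [0.4107, -0.3221, 0.1436]
ee_rot: [[1.0, 0.0, 0.0], [0.0, -1.0, -0.0], [0.0, 0.0, -1.0]]
wrist_force: [0.1, -1.2, 0.2]
gripper_width: 0.133
gripper_force: 30.0
```

>>> move_arm(
  series=[
    {"grip":0.3,"xyz":[0,0,0],"angular":[0,0,0]},
    {"grip":0.3,"xyz":[0,0,0],"angular":[0,0,0]},
    {"grip":0.3,"xyz":[0,0,2],"angular":[0,0,0]},
    {"grip":0.3,"xyz":[0,0,3],"angular":[0,0,0]},
    {"grip":0.3,"xyz":[0,0,3],"angular":[0,0,0]},
    {"grip":0.0,"xyz":[0,0,3],"angular":[0,0,0]},
    {"grip":0.0,"xyz":[0,0,3],"angular":[0,0,0]},
    {"grip":0.0,"xyz":[0,0,3],"angular":[0,0,0]},
    {"grip":0.0,"xyz":[0,0,3],"angular":[0,0,0]},
    {"grip":0.0,"xyz":[0,0,3],"angular":[0,0,0]},
  ],
)

```text
time_s: 13.6
tcp_pos: [0.4106, -0.3216, 0.1404]
ee_rot: [[1.0, -0.0, -0.0], [-0.0, -1.0, 0.001], [-0.0, -0.001, -1.0]]
wrist_force: [0.2, 3.0, 0.8]
gripper_width: 0.11
gripper_force: 30.5
```

Now it reads 9.6 mm, so the pads are on the stem. Lifting.

>>> move_arm(
  series=[
    {"grip":0.0,"xyz":[0,0,-4],"angular":[0,0,0]},
    {"grip":0.0,"xyz":[0,0,-10],"angular":[0,0,0]},
    {"grip":0.0,"xyz":[0,0,-20],"angular":[0,0,0]},
    {"grip":0.0,"xyz":[0,0,-35],"angular":[0,0,0]},
    {"grip":0.0,"xyz":[0,0,-55],"angular":[0,0,0]},
    {"grip":0.0,"xyz":[0,0,-80],"angular":[0,0,0]},
    {"grip":0.0,"xyz":[0,0,-105],"angular":[0,0,0]},
    {"grip":0.0,"xyz":[0,0,-130],"angular":[0,0,0]},
    {"grip":0.0,"xyz":[0,0,-150],"angular":[0,0,0]},
    {"grip":0.0,"xyz":[0,0,-160],"angular":[0,0,0]},
  ],
)

```text
time_s: 14.6
tcp_pos: [0.411, -0.3231, 0.304]
ee_rot: [[1.0, 0.0, 0.004], [0.0, -1.0, -0.004], [0.004, 0.004, -1.0]]
wrist_force: [0.5, 0.6, 0.2]
gripper_width: 0.105
gripper_force: 30.8
```

>>> move_arm(
  series=[
    {"grip":0.0,"xyz":[0,0,0],"angular":[0,0,0]},
    {"grip":0.0,"xyz":[0,-10,0],"angular":[0,0,0]},
    {"grip":0.0,"xyz":[0,-30,0],"angular":[0,0,0]},
    {"grip":0.0,"xyz":[0,-60,0],"angular":[0,0,0]},
    {"grip":0.0,"xyz":[0,-90,0],"angular":[0,0,0]},
    {"grip":0.0,"xyz":[0,-120,0],"angular":[0,0,0]},
    {"grip":0.0,"xyz":[0,-150,0],"angular":[0,0,0]},
    {"grip":0.0,"xyz":[0,-180,0],"angular":[0,0,0]},
    {"grip":0.0,"xyz":[0,-210,0],"angular":[0,0,0]},
    {"grip":0.0,"xyz":[0,-240,0],"angular":[0,0,0]},
  ],
)

```text
time_s: 15.6
tcp_pos: [0.4095, -0.0806, 0.2992]
ee_rot: [[1.0, 0.0, -0.003], [0.0, -1.0, -0.0], [-0.003, 0.0, -1.0]]
wrist_force: [0.9, -0.2, -0.7]
gripper_width: 0.105
gripper_force: 30.8
```

>>> move_arm(
  series=[
    {"grip":0.0,"xyz":[0,-30,0],"angular":[0,0,0]},
    {"grip":0.0,"xyz":[0,-60,0],"angular":[0,0,0]},
    {"grip":0.0,"xyz":[0,-90,0],"angular":[0,0,0]},
    {"grip":0.0,"xyz":[0,-120,0],"angular":[0,0,0]},
    {"grip":0.0,"xyz":[0,-145,0],"angular":[0,0,0]},
    {"grip":0.0,"xyz":[0,-162,0],"angular":[0,0,0]},
    {"grip":0.0,"xyz":[0,-170,0],"angular":[0,0,0]},
    {"grip":0.0,"xyz":[0,-172,0],"angular":[0,0,0]},
    {"grip":0.0,"xyz":[0,-172,0],"angular":[0,0,0]},
    {"grip":0.0,"xyz":[0,-172,0],"angular":[0,0,0]},
  ],
)

```text
time_s: 16.6
tcp_pos: [0.4105, 0.0893, 0.3003]
ee_rot: [[1.0, -0.001, -0.001], [-0.001, -1.0, -0.0], [-0.001, 0.0, -1.0]]
wrist_force: [0.3, -0.1, -0.4]
gripper_width: 0.107
gripper_force: 30.8
```

```bash
python3 - <<'E'
from h import *
snap('side','s5.png');p=r.sense()['tcp_pos'];print(p)
snap('top','t5.png')
S=cam('side')[3]['img'][:,:,::-1]
T=cam('top')[3]['img'][:,:,::-1]
c=lambda im,x,y,w,h,s:cv2.resize(im[y:y+h,x:x+w],None,fx=s,fy=s,interpolation=cv2.INTER_CUBIC)
b=proj('side',[p[0],p[1],p[2]-.125]);print('bottom',b,proj('side',[p[0],p[1],p[2]-.03]),proj('side',[p[0],p[1],p[2]-.05]))
x,y=int(b[0])-25,int(b[1])-55;print(x,y)
cv2.imwrite('pics/c6.png',np.hstack([c(S,x,y,50,75,8),np.vstack([c(S,245,140,100,75,4),c(T,185,130,100,75,4)])]))
E
```

```text
[0.41054256 0.08925808 0.30042929]
bottom [239.85916741 181.512847  ] [238.39472968 154.83667363] [238.71374464 160.64784488]
214 126
```

View pics/c6.png

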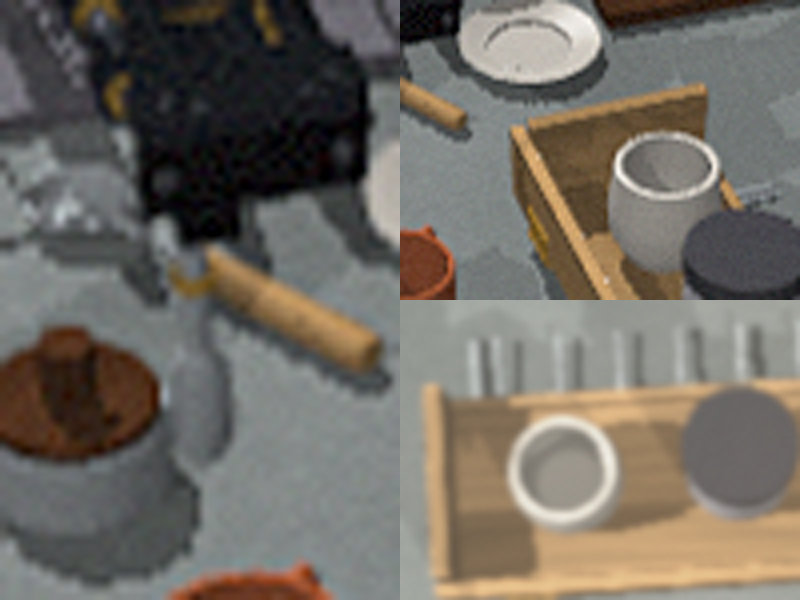

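The bombilla hangs upright, with the bulb foot at crop (199,455), about 3–4 mm robot-side of the TCP in the pads. The cup stands open and unmoved and the panel is up. Carrying the bombilla forward over the panel.

>>> move_arm(
  series=[
    {"grip":0.0,"xyz":[8,0,0],"angular":[0,0,0]},
    {"grip":0.0,"xyz":[28,0,0],"angular":[0,0,0]},
    {"grip":0.0,"xyz":[56,0,0],"angular":[0,0,0]},
    {"grip":0.0,"xyz":[86,0,0],"angular":[0,0,0]},
    {"grip":0.0,"xyz":[116,0,0],"angular":[0,0,0]},
    {"grip":0.0,"xyz":[146,0,0],"angular":[0,0,0]},
    {"grip":0.0,"xyz":[176,0,0],"angular":[0,0,0]},
    {"grip":0.0,"xyz":[202,-1,0],"angular":[0,0,0]},
    {"grip":0.0,"xyz":[219,-1,0],"angular":[0,0,0]},
    {"grip":0.0,"xyz":[224,-1,0],"angular":[0,0,0]},
  ],
)

```text
time_s: 17.7
tcp_pos: [0.6365, 0.0903, 0.2989]
ee_rot: [[1.0, -0.002, -0.001], [-0.002, -1.0, -0.001], [-0.001, 0.001, -1.0]]
wrist_force: [0.4, 0.1, -0.4]
gripper_width: 0.108
gripper_force: 30.8
```

>>> move_arm(
  series=[
    {"grip":0.0,"xyz":[0,0,0],"angular":[0,0,0]},
    {"grip":0.0,"xyz":[0,0,0],"angular":[0,0,0]},
    {"grip":0.0,"xyz":[0,0,5],"angular":[0,0,0]},
    {"grip":0.0,"xyz":[0,0,12],"angular":[0,0,0]},
    {"grip":0.0,"xyz":[0,0,20],"angular":[0,0,0]},
    {"grip":0.0,"xyz":[0,0,28],"angular":[0,0,0]},
    {"grip":0.0,"xyz":[0,0,32],"angular":[0,0,0]},
    {"grip":0.0,"xyz":[0,0,34],"angular":[0,0,0]},
    {"grip":0.0,"xyz":[0,0,34],"angular":[0,0,0]},
    {"grip":0.0,"xyz":[0,0,34],"angular":[0,0,0]},
  ],
)

```text
time_s: 18.7
tcp_pos: [0.6349, 0.091, 0.2668]
ee_rot: [[1.0, 0.0, 0.001], [0.0, -1.0, 0.0], [0.001, -0.0, -1.0]]
wrist_force: [-0.7, 0.0, -0.4]
gripper_width: 0.105
gripper_force: 30.8
```

```bash
python3 - <<'E'
from h import *
snap('side','s6.png');s=r.sense();p=s['tcp_pos'];print(p,s['gripper_width'],s['wrist_force'])
snap('top','t6.png')
S=cam('side')[3]['img'][:,:,::-1]
T=cam('top')[3]['img'][:,:,::-1]
c=lambda im,x,y,w,h,s:cv2.resize(im[y:y+h,x:x+w],None,fx=s,fy=s,interpolation=cv2.INTER_CUBIC)
cv2.imwrite('pics/c7.png',np.hstack([c(S,285,135,50,75,8),np.vstack([c(S,180,150,200,150,2),c(T,180,130,100,75,4)])]))
f=lambda q:(8*(q-[285,135]+.5)).round()
for d in(0,-.003):
  for h in(.1254,.105,.048):print(d,h,f(proj('side',[p[0]+d,p[1],p[2]-h])))
print('cup',f(proj('side',[.632,.09,.125])),f(proj('side',[.632,.09,.140])))
E
```

```text
[0.63490844 0.09096893 0.2669458 ] 0.10689433744407972 [-0.36074936  0.26574399 -0.08741414]
0 0.1254 [224. 335.]
0 0.105 [226. 292.]
0 0.048 [234. 169.]
-0.003 0.1254 [216. 336.]
-0.003 0.105 [219. 294.]
-0.003 0.048 [227. 170.]
cup [215. 372.] [217. 341.]
```

View pics/c7.png

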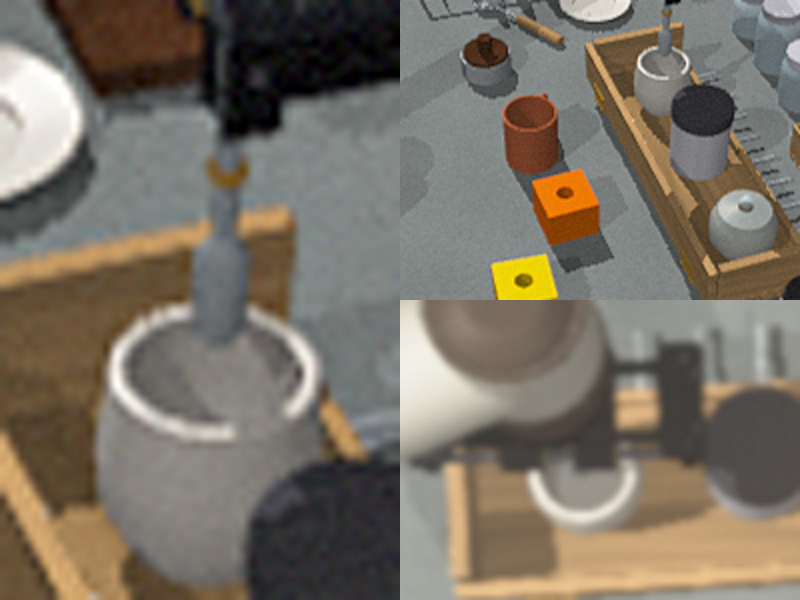

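The bulb foot at crop (219,331) is centred over the rim ellipse centre (215,370), about 16–17 mm above it. The cap is seated, the panel is up and the other items are undisturbed. I'll trim slightly, settle and hand in.

>>> move_arm(
  series=[
    {"grip":0.0,"xyz":[-0.5,0.3,1],"angular":[0,0,0]},
    {"grip":0.0,"xyz":[-1,0.5,2],"angular":[0,0,0]},
    {"grip":0.0,"xyz":[-1,0.5,2],"angular":[0,0,0]},
    {"grip":0.0,"xyz":[-1,0.5,2],"angular":[0,0,0]},
    {"grip":0.0,"xyz":[-1,0.5,2],"angular":[0,0,0]},
    {"grip":0.0,"xyz":[-1,0.5,2],"angular":[0,0,0]},
    {"grip":0.0,"xyz":[-1,0.5,2],"angular":[0,0,0]},
  ],
)

```text
time_s: 19.5
tcp_pos: [0.6337, 0.0905, 0.2646]
ee_rot: [[1.0, 0.0, 0.0], [0.0, -1.0, 0.0], [0.0, -0.0, -1.0]]
wrist_force: [1.0, 0.6, -0.1]
gripper_width: 0.105
gripper_force: 30.8
```

```bash
python3 -c "
from station import r
s=r.sense();print(s['tcp_pos'],abs(s['joint_velocities']).max() if hasattr(s['joint_velocities'],'max') else s['joint_velocities'])
print(r.finish_job())"
```

```text
[0.63370835 0.09046935 0.26458464] 0.09731246846778621
the job is handed in; nothing more can be done
None
```

The job is handed in at 19.5 s with no verdict returned: the cap is seated in the stand, and the bombilla is held upright over the middle of the open cup, about 1.5 cm above the rim by my measurements.

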